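One turn of the capsule dispenser

ROBOT

A 6-joint arm with a two-finger parallel gripper is mounted at the origin on a cart in front of the work surface, level with it; the furniture and walls round the work are solid. World frame = base frame: x ahead of the robot, y to its left, z up, the work surface at z = 0. Lengths are in m, angles in rad, forces in N, time in s.
With the tool pointing down it reaches from about 0.35 to 0.975 m from the base axis. Payload 4.9 kg.
Tool frame: the origin (TCP) lies at the very end of the fingers, on their centre line; the grasp point (between the pads) lies 19 mm behind it; z points along the fingers, y is the line along which they close (so a half turn about z gives the same grasp; the last joint's range is limited). The gripper opens to 85 mm and grips with 20 to 120 N. Pads are 22 mm wide; open, the fingers measure 114 mm over their backs; the gripper's body (76 mm by 85 mm) begins 54 mm behind the grasp point. The pads swing forward as they close: fully open they stand 13 mm farther back than shut.
Start: joints at [-1.327, 0.053, 1.613, -0, 1.476, -0.119], TCP at [0.222, -0.584, 0.198] pointing down, gripper open.
Joint ranges: [-3.01, 3.01], [-1.01, 2.22], [0.06, 2.58], [-1.02, 4.17], [0.09, 2.62], [-3.14, 3.14]. Speed limits (rad/s): [2.57, 2.57, 3.14, 3.14, 3.14, 3.14].

INTERFACE

Orientations are given as a unit quaternion [w, x, y, z].
In Python, from plant import manip, vision, order gives the robot as it stands.
- The arm moves only by the tool play_rows, never from a script. Its argument "steps" is a list that holds one entry, the list of rows, each a list of 6 numbers: the shift along the tool's x, y, z in mm, then the turn, a rotation vector about the tool's x, y, z in degrees. A call has 1 to 12 rows; each row is the pose to reach, as a shift and turn from the pose commanded when the call began, along the tool's axes at that moment; what a row does not reach only later rows make up. A row lasts 1/12 s, in which the tool goes at most 41.7 mm and 7.16 degrees, less where a joint would pass 70% of its speed; a pose out of reach is approached as far as the arm can. A call with a gripper value outside its range is refused whole. "claw" is the gripper's target within -1 to 1 (fully open at 1, half-way at 0, shut at -1), set as the call begins (left out, the last holds). The fingers move at their own pace and stop on an object; the grip force is fixed at half the most. Time passes only in rows, so rows that repeat a pose let the fingers close. It gives the time, the measured TCP pose, the force, the opening and the grip force at its end, in the units of the state.
- manip.state(): the state, without advancing time (a new reading comes with each control period).
- vision.grab_frame(name): name is "side" or "top"; returns (picture, depth): 480x640x3 uint8, blue, green, red; 480x640 float32, m along the optical axis (not along the pixel's ray), 0 where there is no reading.
- vision.camera_info(name): a dict with "K" (3x3 intrinsics, pixels), "eye" and "orientation" of the camera in the world. Camera axes: x right, y down, z forward; pixel columns grow to the right and rows downward; lengths in m; the calibration is good to about 2 mm. A picture is of the moment at which its call begins. camera_info takes no time and is no camera call.
- order.job_done(): hands the job in; it is judged then, once.
The state is a dict: "time": time; "joint_pos": joint angles; "joint_vel": joint speeds; "joint_efforts": joint torques, N m; "tool_pos": TCP position; "tool_rot": TCP orientation; "contact_force": force on the tool from outside, world axes, zero at the start; "ft_torque": the same for the moment, N m; "gripper_width": opening from 0.0 (shut) to 1.0 (fully open); "grasp_force": force on a finger pad.
Only numpy, scipy, OpenCV 4.12 (cv2) and the standard library are available. Lean on these libraries where they do the work, as an engineer would, in place of code of your own. Each camera call takes 0.05 s, during which the arm holds its last target. There are 200 camera calls.

TASK

Dispense one coffee capsule from the white dispenser: push its black hand wheel round clockwise (seen from above) by its upright orange handle, through exactly one full turn, until the handle stands beside the red mark on the cover again, then take the hand away. Only push the handle gently with the fingertips or the outside of the fingers; do not grip it, do not push the wheel backwards past the mark or run on past it, do not touch the capsules, and leave everything else on the worktop alone.

Things in the scene. Friction and masses are not known exactly. Their poses are not given: they have to be found in the camera images.
- dispenser: White coffee-capsule dispenser fixed on the worktop, upright; place and yaw vary. Origin on the worktop below the wheel's axis, z up, outlet along its own -x. Base plate 320 x 104 mm (x -238 to +82 mm). Round white cover of radius 82 mm round the axis, its top 86 mm above the worktop. A channel open above, 49 mm high, 61 mm wide, leads from it to the mouth.
- mouth (a point): Middle of the floor of the channel's mouth, 14 mm above the worktop, 180 mm from the axis along the dispenser's -x. In front of it lies the open outlet floor, 53 mm long, where the dispensed capsule comes to stand.
- axis (a point): Point on the vertical axis of the wheel, 135 mm above the worktop; axes as the dispenser's.
- home_mark (a point): The red mark, 10 x 13 mm, on the white cover just outside the wheel rim: 75.5 mm from the axis along the dispenser's +y, 88 mm above the worktop. The handle stands in line with it, seen from the axis, at the start and after one turn.
- wheel (a joint): Angle of the black hand wheel (132 mm across, three steel spokes, rim top 106 mm above the worktop), rad: 0 at the start, handle at the red mark; grows clockwise from above; a full turn is 6.283. No detent; stops only at -0.6 and 7.2. Light friction (about 1.5 N at the handle); stays where left, does not coast. It drives a slide with a plate behind each capsule that moves both 40 mm (one place) towards the mouth per turn.
- handle (a point): Middle of the upright orange handle, 135 mm above the worktop, 56 mm from the wheel's axis. A round vertical grip, 18 to 20 mm in diameter, fixed on the wheel, free from 111 to 156 mm above the worktop. Nothing else within 120 mm of the wheel's axis stands higher than 111 mm.
- red_capsule: Red coffee capsule, 37 mm diameter, 29 mm high, loose, standing wide end down first in the channel, just inside the mouth; origin at the centre of its underside. One turn pushes it out onto the outlet floor, to about 198 mm from the axis.
- blue_capsule: Blue coffee capsule of the same size, standing behind the red one in the channel; origin at the centre of its underside. One turn brings it up to just inside the mouth.
- brown_capsule: Bystander: brown coffee capsule 37 x 29 mm standing loose on the worktop; origin under its centre.
- spice_jar: Bystander: small spice jar with black cap, 41 mm diameter, 105 mm high, loose; origin under its centre.
- cup: Bystander: small white cup, 63 x 93 x 50 mm, loose; origin under its centre.

How it is judged:
On the way, in this order (a step that is already met when the one before it is completed fails the run):
1. the wheel has been pushed a quarter turn clockwise (value of joint wheel above 1.57 rad), for 0.1 s.
2. past the half turn, with the red capsule on its way out (value of joint wheel above 3.3 rad and x of red_capsule in the frame of dispenser below -0.172 m), for 0.1 s.
At the end, for the whole second after the job is handed in: The wheel has made one clockwise turn from its start and stands still with the handle within 0.18 rad (10 degrees) of the red mark; the red capsule stands upright at rest on the outlet floor just outside the mouth (190 to 215 mm from the axis) and the blue one just inside it (150 to 176 mm) (value of joint wheel between 6.103 and 6.463 rad and velocity of joint wheel between -0.05 and 0.05 rad/s and x of red_capsule in the frame of dispenser between -0.215 and -0.19 m and z of red_capsule in the frame of dispenser below 0.02 m and angle between red_capsule's own z axis and vertical below 0.2 rad and linear speed of red_capsule below 0.02 m/s and x of blue_capsule in the frame of dispenser between -0.176 and -0.15 m); the robot touches nothing.
It fails at once if the wheel ran on past the mark, or was turned backwards past it, by more than 0.35 rad (value of joint wheel above 6.633 rad or value of joint wheel below -0.35 rad).
It fails at once if the handle or wheel was gripped or pushed hard (over 25 N) (contact force between the fingers and wheel above 25 N).
It fails at once if the robot touched a capsule (contact force between any of the arm, the fingers and red_capsule above 0.3 N or contact force between any of the arm, the fingers and blue_capsule above 0.3 N).
It fails at once if a capsule of the dispenser was lifted (height (world z) of any of red_capsule, blue_capsule above 0.03 m).
It fails at once if something else on the worktop was moved (distance of any of brown_capsule, spice_jar, cup from where it was at the start of the episode above 0.015 m).
It also fails if it takes over 61 s, if anything falls off the work surface, if the arm or the gripper's body presses on something with over 40 N, if the wrist force passes 120 N, or if a joint passes its speed limit or range.

## Working session

There is one attempt and no reset: what is moved stays moved. The work goes in short steps, Python scripts to look and compute and a tool call to move; the robot and the scene stay as the last step left them, time stands still between calls to the robot, and variables do not carry over. Pictures are saved under pics/ and viewed, at most 10 in all, crops included, and the job is handed in when it is done.

Besides the shell and the picture viewer there is one more tool, called after ">>>" as name(argument=value, ...), one argument or row to a line, values as JSON. play_rows: Moves the arm, as the interface text tells. Its arguments: {"type":"object","properties":{"steps":{"type":"array"},"claw":{"type":"number"}},"required":["steps"]}

```bash
mkdir -p pics; cat > h.py <<'E'
import numpy as np, cv2
from plant import manip, vision, order
from scipy.spatial.transform import Rotation as R
def cam(n):
    c=vision.camera_info(n); o=c["orientation"]
    o=np.array(o); M=o if o.shape==(3,3) else R.from_quat([o[1],o[2],o[3],o[0]]).as_matrix()
    return np.array(c["K"]),np.array(c["eye"]),M
def ray(n,uv,z):
    K,e,M=cam(n); d=M@np.linalg.solve(K,[uv[0],uv[1],1.]); return e+d*(z-e[2])/d[2]
E
python3 - <<'E'
from h import *
for n in ("top","side"):
    im,d=vision.grab_frame(n); cv2.imwrite(f"pics/{n}0.png",im); np.save(f"{n}0.npy",d); print(n,cam(n))
print(manip.state())
E
```

```text
top (array([[487.24469854,   0.        , 318.00177344],
       [  0.        , 487.24469854, 242.31069099],
       [  0.        ,   0.        ,   1.        ]]), array([ 0.42271707, -0.15549453,  1.34498919]), array([[-0.0073403 , -0.99779989,  0.06589005],
       [-0.99971861,  0.00880885,  0.02202517],
       [-0.02255713, -0.06570983, -0.99758378]]))
side (array([[503.09165095,   0.        , 317.82178193],
       [  0.        , 503.09165095, 245.86196727],
       [  0.        ,   0.        ,   1.        ]]), array([0.44633223, 1.06662241, 0.88849085]), array([[-0.99875824, -0.0167378 ,  0.0469236 ],
       [-0.04849123,  0.54264303, -0.83856255],
       [-0.01142707, -0.83979663, -0.54278083]]))
{'time': 0.1, 'joint_pos': array([-1.32700282e+00,  5.32775667e-02,  1.61415426e+00, -1.71738819e-05,
        1.47599232e+00, -1.19041841e-01]), 'joint_vel': array([ 1.22914434e-04, -2.00748348e-03, -2.45517635e-03, -1.40095073e-03,
        4.09058705e-05, -2.15494400e-04]), 'joint_efforts': array([-5.05917924e-04, -3.94908714e+01, -3.71360779e+01, -1.72442378e-04,
        3.94756251e-03,  2.70200212e-05]), 'tool_pos': array([ 0.22164891, -0.58371288,  0.19699569]), 'tool_rot': array([-9.13432965e-04,  9.83588338e-01,  1.80424892e-01, -6.56144370e-05]), 'contact_force': array([-0.05015824,  0.06278196,  0.39430125]), 'ft_torque': array([ 0.03798507,  0.0057175 , -0.02451376]), 'grasp_force': 0.0, 'gripper_width': 0.9999812853389569}
```

View pics/top0.png

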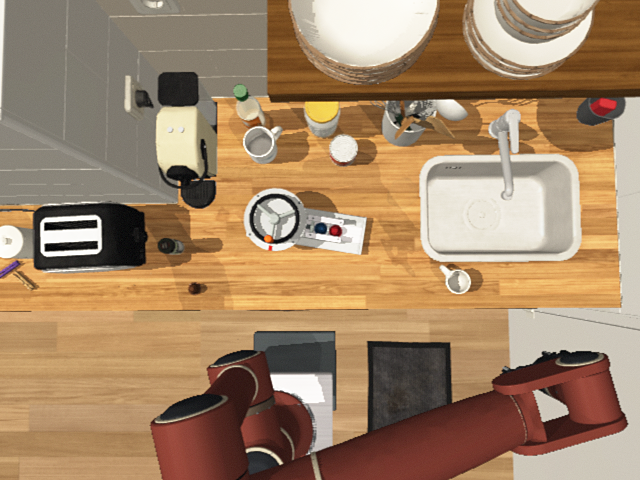

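View pics/side0.png

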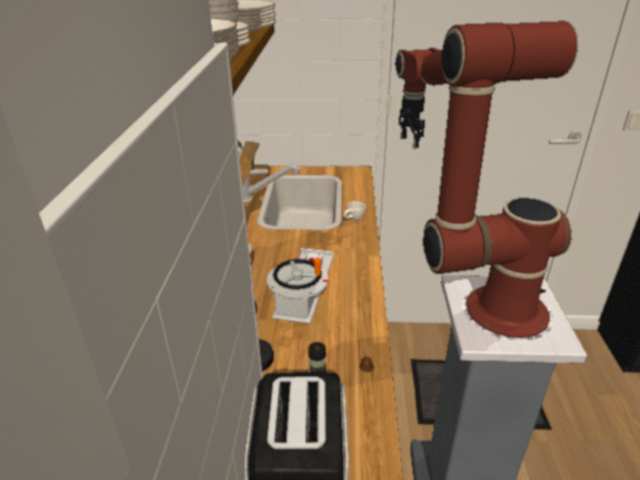

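The top view shows the wheel centre at about (275,218), the handle at (268,239), the red mark at (270,248), and the blue and red capsules at (320,228) and (335,230). The side view shows the handle at about (317,266). Next I'll measure these.

```bash
cat >> h.py <<'E'
def blobs(im,lo,hi,box):
    x0,y0,x1,y1=box; h=cv2.cvtColor(im,cv2.COLOR_BGR2HSV); m=cv2.inRange(h,np.array(lo),np.array(hi))
    k=np.zeros_like(m); k[y0:y1,x0:x1]=m[y0:y1,x0:x1]
    n,l,s,c=cv2.connectedComponentsWithStats(k); return [(int(s[i,4]),s[i,:4].tolist(),c[i].round(1).tolist()) for i in range(1,n) if s[i,4]>3]
E
python3 - <<'E'
from h import *
t=cv2.imread("pics/top0.png"); s=cv2.imread("pics/side0.png")
B=(235,180,375,260)
print("orange",blobs(t,(6,180,120),(16,255,255),(255,225,285,260)))
print("red",blobs(t,(0,170,80),(5,255,255),B),blobs(t,(172,170,60),(180,255,255),B))
print("blue",blobs(t,(100,120,30),(130,255,255),B))
print("side orange",blobs(s,(5,180,120),(18,255,255),(290,240,340,300)), "red",blobs(s,(0,170,80),(4,255,255),(290,240,345,320)))
# wheel rim: dark ring
g=cv2.cvtColor(t,cv2.COLOR_BGR2GRAY); m=np.zeros_like(g); m[185:255,240:306]=(g[185:255,240:306]<60)*255
c=max(cv2.findContours(m,cv2.RETR_EXTERNAL,cv2.CHAIN_APPROX_NONE)[0],key=len); e=cv2.fitEllipse(cv2.convexHull(c)); print("rim",e, ray("top",e[0],.106), e[1][0]/487*1.24,e[1][1]/487*1.24)
crop=np.hstack([cv2.resize(t[180:265,235:375],None,fx=4,fy=4),]);cv2.imwrite("pics/c0.png",crop)
E
```

```text
orange [(50, [264, 235, 9, 8], [268.0, 238.6])]
red [(11, [269, 246, 3, 4], [269.9, 247.4])] [(81, [330, 226, 11, 10], [335.1, 230.4])]
blue [(91, [315, 223, 11, 10], [320.2, 227.9])]
side orange [(93, [313, 259, 8, 17], [317.1, 265.8])] red []
rim ((274.30419921875, 218.18548583984375), (48.91756057739258, 49.683624267578125), 63.6431770324707) [ 0.56749525 -0.01659242  0.106     ] 0.12455395301019877 0.12650450532196483
```

View pics/c0.png

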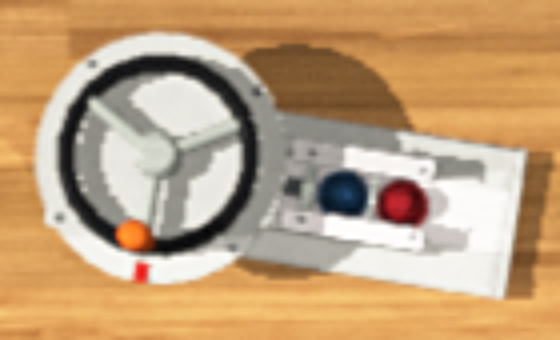

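The crop shows the wheel, with the handle in line with the red mark below it. The channel runs right and slightly down, past the blue capsule at (340,190) and the red one at (403,203) in crop pixels. Now I'll convert these to the world frame.

```bash
python3 - <<'E'
from h import *
t=cv2.imread("pics/top0.png")
A=ray("top",(274.3,218.2),.106);Mk=ray("top",(270.3,247.6),.088);H=ray("top",(268.0,238.6),.153)
r=ray("top",(335.1,230.4),.043);b=ray("top",(320.2,227.9),.043)
g=cv2.cvtColor(t,cv2.COLOR_BGR2GRAY)
# white cover circle
hsv=cv2.cvtColor(t,cv2.COLOR_BGR2HSV)
for n,p in dict(A=A,Mk=Mk,H=H,r=r,b=b).items(): print(n,p.round(4), "rel",np.hypot(*(p-A)[:2]).round(4),np.degrees(np.arctan2(*(p-A)[1::-1])).round(1))
# side ray for handle middle: intersect with top ray
def rr(n,uv):
    K,e,M=cam(n); d=M@np.linalg.solve(K,[*uv,1.]); return e,d/np.linalg.norm(d)
e1,d1=rr("top",(268,238.6));e2,d2=rr("side",(317.1,265.8))
x=np.linalg.lstsq(np.c_[d1,-d2],e2-e1,rcond=None)[0];print(e1+d1*x[0],e2+d2*x[1])
# bystanders, rough
for n,uv,z in(("jar",(170,245),.1),("brown",(195,288),.03),("cup",(457,282),.05),("mug",(262,145),.08),("can",(343,150),.08)):print(n,ray("top",uv,z).round(3))
s=manip.state();q=s["tool_rot"];print(R.from_quat([q[1],q[2],q[3],q[0]]).as_matrix().round(3))
E
```

```text
A [ 0.5675 -0.0166  0.106 ] rel 0.0 0.0
Mk [ 0.4931 -0.0041  0.088 ] rel 0.0754 170.4
H [ 0.5117 -0.0063  0.153 ] rel 0.0567 169.5
r [ 0.5403 -0.1728  0.043 ] rel 0.1586 -99.9
b [ 0.5474 -0.1329  0.043 ] rel 0.1181 -99.8
[ 0.513096   -0.00387247  0.13400551] [ 0.50882569 -0.00389505  0.13368398]
jar [0.501 0.254 0.1  ]
brown [0.389 0.207 0.03 ]
cup [ 0.4   -0.492  0.05 ]
mug [0.765 0.019 0.08 ]
can [ 0.749 -0.195  0.08 ]
[[ 0.935  0.355 -0.   ]
 [ 0.355 -0.935  0.002]
 [ 0.    -0.002 -1.   ]]
```

>>> play_rows(
  steps=[
    [[10,-9,0,0,0,0.5],[28,-24,0,0,0,1.5],[48,-42,0,0,0,2.5],[70,-61,0,0,0,3.5],[93,-81,0,0,0,4.5],[116,-101,0,0,0,5.5],[139,-121,0,0,0,6.5],[162,-141,0,0,0,7.5],[185,-161,0,0,0,8.5],[205,-178,0,0,0,9.5],[220,-191,0,0,0,10],[226,-197,0,0,0,10.4]],
  ],
  claw=-1,
)

```text
time: 1.1
tool_pos: [0.364, -0.317, 0.1978]
tool_rot: [-0.0, 0.996, 0.092, 0.0]
contact_force: [1.0, 0.2, -0.7]
gripper_width: 0.0
grasp_force: 0.0
```

>>> play_rows(
  steps=[
    [[10,-12,0,0,0,0.5],[26,-32,0,0,0,1.5],[44,-54,0,0,0,2.5],[62,-76,0,0,0,3.5],[80,-98,0,0,0,4.5],[98,-120,0,0,0,5.5],[116,-142,0,0,0,6.5],[134,-164,0,0,0,7.5],[152,-186,0,0,0,8.5],[168,-207,0,0,0,9.5],[180,-221,0,0,0,10.2],[184,-227,0,0,0,10.4]],
  ],
)

```text
time: 2.1
tool_pos: [0.5037, -0.0616, 0.1978]
tool_rot: [-0.0, 1.0, 0.001, -0.0]
contact_force: [-0.1, 0.5, -0.3]
gripper_width: 0.009
grasp_force: 0.0
```

```bash
python3 - <<'E'
from h import *
im,d=vision.grab_frame("side"); cv2.imwrite("pics/s1.png",cv2.resize(im[180:340,240:400],None,fx=3.5,fy=3.5))
s=manip.state();q=s["tool_rot"];print(s["tool_pos"],R.from_quat([q[1],q[2],q[3],q[0]]).as_matrix().round(3),s["joint_pos"].round(2))
E
```

```text
[ 0.50355641 -0.06163165  0.197791  ] [[ 1.     0.002 -0.   ]
 [ 0.002 -1.     0.001]
 [-0.    -0.001 -1.   ]] [-0.27 -0.23  1.88  0.    1.49  1.3 ]
```

View pics/s1.png

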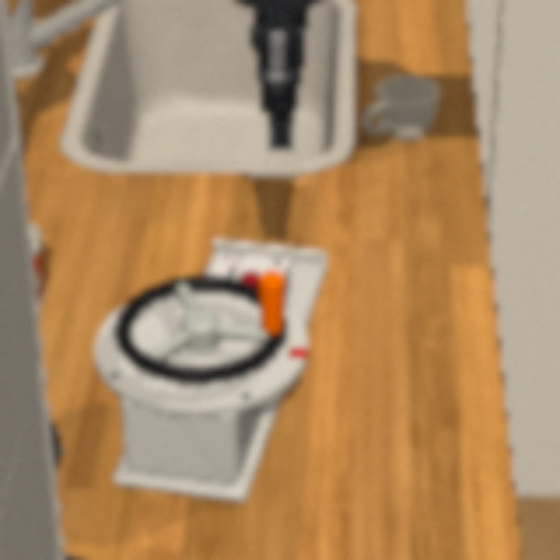

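The side view shows the shut fingers at (282,140) in the crop, behind the handle at (271,305) and clear of it. I'll lower them behind the handle and work out the circular path.

>>> play_rows(
  steps=[
    [[0,0,8,0,0,0],[0,0,20,0,0,0],[0,0,34,0,0,0],[0,0,48,0,0,0],[0,0,60,0,0,0],[2,-4,69,0,0,0],[5,-10,73,0,0,0],[7,-15,74,0,0,0],[9,-19,74,0,0,0],[9,-19,74,0,0,0]],
  ],
)

```text
time: 2.98
tool_pos: [0.5132, -0.0437, 0.1249]
tool_rot: [0.0, 1.0, 0.0, 0.001]
contact_force: [0.1, -0.3, 1.0]
gripper_width: -0.003
grasp_force: 0.0
```

```bash
cat >> h.py <<'E'
A=np.array([.5675,-.0166])
def plan(phis,r=.061):
    s=manip.state(); p=s["tool_pos"]; print("t",s["time"],"pos",p.round(4),"f",np.round(s["contact_force"],1))
    for f in phis:
        c=A+r*np.array([np.cos(np.radians(f)),np.sin(np.radians(f))])-p[:2]; print([round(c[0]*1e3),round(-c[1]*1e3)],end=",")
    print()
E
python3 -c "
from h import *
plan(np.arange(198,198-7*12,-7))"
```

```text
t 2.9833 pos [ 0.5132 -0.0437  0.1249] f [ 0.1 -0.3  1. ]
[-4, -8],[-6, -15],[-7, -23],[-7, -30],[-6, -38],[-4, -45],[-1, -52],[2, -59],[6, -65],[11, -70],[17, -75],[23, -79],
```

>>> play_rows(
  steps=[
    [[-4,-8,0,0,0,0],[-6,-15,0,0,0,0],[-7,-23,0,0,0,0],[-7,-30,0,0,0,0],[-6,-38,0,0,0,0],[-4,-45,0,0,0,0],[-1,-52,0,0,0,0],[2,-59,0,0,0,0],[6,-65,0,0,0,0],[11,-70,0,0,0,0],[11,-70,0,0,0,0]],
  ],
)

```text
time: 3.9
tool_pos: [0.5241, 0.0264, 0.1242]
tool_rot: [-0.0, 1.0, 0.0, 0.0]
contact_force: [-0.2, 0.4, 0.3]
gripper_width: 0.001
grasp_force: 0.0
```

```bash
cat >> h.py <<'E'
def wheel(name):
    im,d=vision.grab_frame("top"); o=blobs(im,(6,170,100),(18,255,255),(240,180,310,260))
    cv2.imwrite(f"pics/{name}.png",cv2.resize(im[160:280,200:380],None,fx=4,fy=4))
    for a,bb,c in o:
        h=ray("top",c,.153)[:2]-A; print("blob",a,bb,"r",np.hypot(*h).round(4),"turn",(170.0-np.degrees(np.arctan2(h[1],h[0])))%360)
    im,_=vision.grab_frame("side"); print("side",blobs(im,(5,180,120),(18,255,255),(280,230,345,310)))
    cv2.imwrite(f"pics/{name}s.png",cv2.resize(im[180:340,240:400],None,fx=3.5,fy=3.5))
E
python3 -c "
from h import *
wheel('w1')
plan(np.arange(128,128-7*13,-7))"
```

```text
blob 6 [285, 188, 5, 2] r 0.0783 turn 198.5016929228873
blob 58 [264, 235, 10, 8] r 0.0569 turn 359.7245941801617
side [(82, [315, 258, 6, 18], [317.6, 266.6])]
t 4.0 pos [0.5235 0.0256 0.124 ] f [ 0.2 -0.4 -0.3]
[6, -6],[13, -10],[19, -13],[26, -16],[33, -18],[41, -19],[48, -19],[56, -18],[63, -16],[70, -13],[76, -9],[82, -5],[88, 0],
```

View pics/w1s.png

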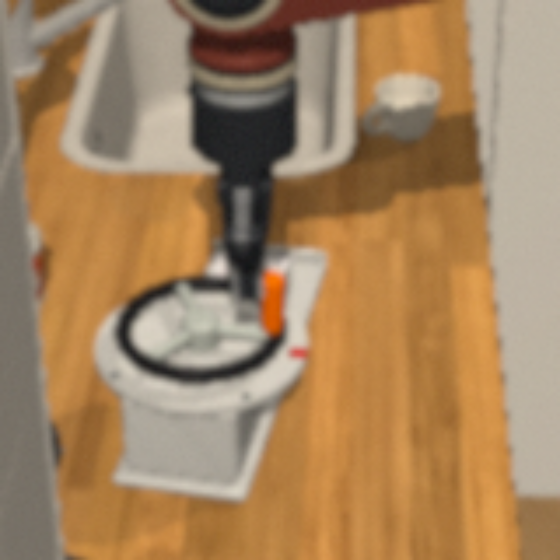

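The side view shows the fingertips at about (245,310) in the crop, left of the handle at (272,303). The handle has not moved, which doesn't match the TCP reading, so I'll check before moving again.

```bash
python3 - <<'E'
from h import *
def proj(n,p):
    K,e,M=cam(n); c=M.T@(np.array(p)-e); return (K@c/c[2])[:2].round(1),c[2].round(3)
s=manip.state(); p=s["tool_pos"]; print(s["time"],p,s["joint_pos"].round(3))
for n in("side","top"): print(n,"tcp",proj(n,p),"handle",proj(n,[.5123,-.0071,.135]))
im,d=vision.grab_frame("side"); print(d[255:275:3,302:326:2].round(3))
im2=vision.grab_frame("top")[0]; cv2.imwrite("pics/w2.png",np.hstack([cv2.resize(im2[140:280,200:380],(540,420)),cv2.resize(im[225:295,280:323],(258,420))]))
E
```

```text
4.0 [0.52345651 0.02563741 0.12399559] [-0.093 -0.133  1.919 -0.     1.356  1.478]
side tcp (array([310.9, 275.4]), np.float64(1.292)) handle (array([315.8, 264.7]), np.float64(1.312))
top tcp (array([256.8, 234.9]), np.float64(1.229)) handle (array([269.2, 238.9]), np.float64(1.216))
[[1.504 1.502 1.22  1.221 1.221 1.224 1.217 1.562 1.499 1.504 1.568 1.569]
 [1.389 1.495 1.255 1.249 1.249 1.242 1.256 1.296 1.303 1.305 1.561 1.551]
 [1.386 1.378 1.265 1.252 1.25  1.251 1.256 1.291 1.294 1.303 1.538 1.537]
 [1.399 1.402 1.264 1.26  1.256 1.258 1.267 1.3   1.304 1.301 0.    1.527]
 [1.392 1.383 1.386 1.391 1.39  1.388 1.306 1.307 1.303 1.31  1.513 1.514]
 [1.371 1.375 1.367 1.373 1.377 1.374 1.313 1.306 1.31  1.314 1.377 1.378]
 [1.33  1.334 1.329 1.325 1.331 1.335 1.33  1.314 1.314 1.331 1.364 1.363]]
```

View pics/w2.png

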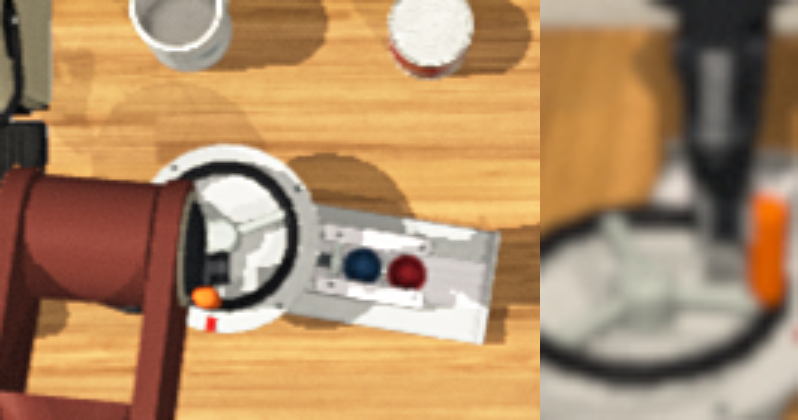

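```bash
python3 - <<'E'
from h import *
def bp(n,u,v,d):
    K,e,M=cam(n); return (e+M@(np.linalg.solve(K,[u,v,1.])*d)).round(4)
_,ds=vision.grab_frame("side"); _,dt=vision.grab_frame("top")
print("side finger pts"); 
for v in range(240,270,4): print(v,[bp("side",u,v,ds[v,u]).tolist() for u in (307,310,313)])
print("side handle",[bp("side",317,v,ds[v,317]).tolist() for v in (260,264,270)])
print("top handle",bp("top",268,238,dt[238,268]),"dark thing",[bp("top",u,v,dt[v,u]).tolist() for u,v in((270,229),(272,230),(273,228))])
d0=np.load("side0.npy");t0=np.load("top0.npy")
print("t0 handle",bp("top",268,238,t0[238,268]),"worktop",bp("top",330,290,t0[290,330]),bp("side",340,320,d0[320,340]))
print(manip.state())
E
```

```text
side finger pts
240 [[0.5274, 0.0693, 0.2589], [0.5202, 0.0715, 0.2604], [0.5143, 0.0544, 0.2497]]
244 [[0.5267, 0.0811, 0.2553], [0.5196, 0.0819, 0.2559], [0.5135, 0.0696, 0.2481]]
248 [[0.5265, 0.087, 0.248], [0.5195, 0.0871, 0.2482], [0.5127, 0.0842, 0.2464]]
252 [[0.5282, 0.069, 0.2248], [0.5209, 0.0714, 0.2265], [0.5136, 0.0727, 0.2275]]
256 [[0.5315, 0.0327, 0.1887], [0.5242, 0.0296, 0.1868], [0.5167, 0.0297, 0.187]]
260 [[0.5318, 0.0324, 0.1765], [0.5238, 0.0379, 0.1804], [0.5166, 0.0348, 0.1784]]
264 [[0.5323, 0.0298, 0.1624], [0.5243, 0.0354, 0.1665], [0.5165, 0.0384, 0.1688]]
268 [[0.5398, -0.0569, 0.0883], [0.5317, -0.0598, 0.0864], [0.5232, -0.0556, 0.0896]]
side handle [[0.5087, -0.0017, 0.1535], [0.5084, 0.0058, 0.1462], [0.5089, 0.0016, 0.1242]]
top handle [ 0.5124 -0.0075  0.1633] dark thing [[0.5255, -0.0238, 0.2574], [0.5231, -0.0284, 0.2577], [0.5277, -0.0305, 0.2565]]
t0 handle [ 0.5128 -0.0069  0.1582] worktop [ 0.38   -0.1578  0.0004] [0.4469 0.058  0.0041]
{'time': 4.2, 'joint_pos': array([-9.38710837e-02, -1.33645672e-01,  1.91988861e+00, -1.13898968e-04,
        1.35555862e+00,  1.47764921e+00]), 'joint_vel': array([-0.00084681, -0.00252857,  0.00189867,  0.00062345, -0.00028891,
       -0.00038282]), 'joint_efforts': array([ 7.94841070e-02, -2.97040719e+01, -3.56677508e+01,  2.59909240e-03,
       -9.08591483e-04, -1.42676076e-04]), 'tool_pos': array([0.52312743, 0.02524189, 0.12402346]), 'tool_rot': array([ 4.56376851e-05,  9.99999932e-01, -3.49816006e-04, -1.09194843e-04]), 'contact_force': array([0.97719965, 0.09957865, 0.33519888]), 'ft_torque': array([-0.00965804,  0.01766806,  0.01615271]), 'grasp_force': 0.0, 'gripper_width': -0.00045740050024823244}
```

Depth from both views puts the real fingertip at about z = 0.157, while the state reports 0.124. So the fingers passed just over the handle. I'll raise, go back behind the handle, lower about 15 mm less than needed, and check with the camera.

>>> play_rows(
  steps=[
    [[0,0,-8,0,0,0],[0,0,-18,0,0,0],[-3,10,-20,0,0,0],[-6,25,-20,0,0,0],[-9,42,-20,0,0,0],[-11,58,-20,0,0,0],[-11,69,-20,0,0,0],[-11,72,-14,0,0,0],[-11,72,-4,0,0,0],[-11,72,6,0,0,0],[-11,72,15,0,0,0],[-11,72,15,0,0,0]],
  ],
)

```text
time: 5.2
tool_pos: [0.5101, -0.0454, 0.1055]
tool_rot: [-0.001, 1.0, 0.0, -0.003]
contact_force: [-0.6, 0.0, -0.3]
gripper_width: -0.006
grasp_force: 0.0
```

```bash
cat >> h.py <<'E'
def bp(n,u,v,d):
    K,e,M=cam(n); return (e+M@(np.linalg.solve(K,[u,v,1.])*d)).round(4)
def tip(cols,rows):
    _,ds=vision.grab_frame("side"); print(manip.state()["tool_pos"].round(4))
    for v in rows: print(v,[bp("side",u,v,ds[v,u]).tolist() for u in cols])
E
python3 - <<'E'
from h import *
im,_=vision.grab_frame("side"); cv2.imwrite("pics/s3.png",cv2.resize(im[220:300,270:350],None,fx=7,fy=7,interpolation=cv2.INTER_NEAREST))
tip((308,311,314,317,320),range(248,272,2))
E
```

```text
[ 0.5115 -0.0458  0.1079]
248 [[0.5542, -0.2915, 0.0005], [0.5442, -0.288, 0.003], [0.5181, -0.0359, 0.168], [0.5102, -0.0355, 0.1684], [0.5027, -0.0416, 0.1646]]
250 [[0.5509, -0.2473, 0.0219], [0.5417, -0.2508, 0.0199], [0.5182, -0.0357, 0.1618], [0.5102, -0.0337, 0.1633], [0.5025, -0.0369, 0.1614]]
252 [[0.5511, -0.2487, 0.0135], [0.5414, -0.2446, 0.0164], [0.5177, -0.0266, 0.1615], [0.5106, -0.0392, 0.1534], [0.5028, -0.0417, 0.1519]]
254 [[0.5503, -0.2358, 0.0146], [0.5409, -0.2355, 0.015], [0.5189, -0.0423, 0.1448], [0.5105, -0.0353, 0.1496], [0.5028, -0.0399, 0.1467]]
256 [[0.5497, -0.2264, 0.0134], [0.5401, -0.2233, 0.0157], [0.5308, -0.2234, 0.0158], [0.5186, -0.1742, 0.0493], [0.5094, -0.1682, 0.0536]]
258 [[0.5457, -0.1749, 0.041], [0.536, -0.1653, 0.0478], [0.5166, -0.0043, 0.1578], [0.5087, -0.0017, 0.1598], [0.5012, -0.0073, 0.1561]]
260 [[0.5368, -0.0619, 0.1116], [0.5362, -0.1653, 0.0406], [0.5162, 0.002, 0.1559], [0.5087, -0.0017, 0.1535], [0.501, -0.0026, 0.1531]]
262 [[0.5369, -0.0604, 0.106], [0.5284, -0.0572, 0.1084], [0.5166, -0.0015, 0.1472], [0.5086, 0.0015, 0.1494], [0.5011, -0.0026, 0.1468]]
264 [[0.5384, -0.0779, 0.087], [0.5281, -0.0505, 0.1064], [0.5165, 0.0012, 0.1428], [0.5087, 0.0022, 0.1436], [0.5012, -0.0036, 0.1398]]
266 [[0.5376, -0.0653, 0.0891], [0.5295, -0.069, 0.0867], [0.5166, 0.0009, 0.1362], [0.5088, 0.0015, 0.1368], [0.5011, -0.0014, 0.135]]
268 [[0.5373, -0.0597, 0.0863], [0.5289, -0.0591, 0.087], [0.517, -0.003, 0.1271], [0.5088, 0.0027, 0.1314], [0.5012, -0.002, 0.1282]]
270 [[0.5366, -0.05, 0.0866], [0.5285, -0.0516, 0.0856], [0.5169, -0.0008, 0.1223], [0.5089, 0.002, 0.1244], [0.5012, 0.0003, 0.1234]]
```

View pics/s3.png

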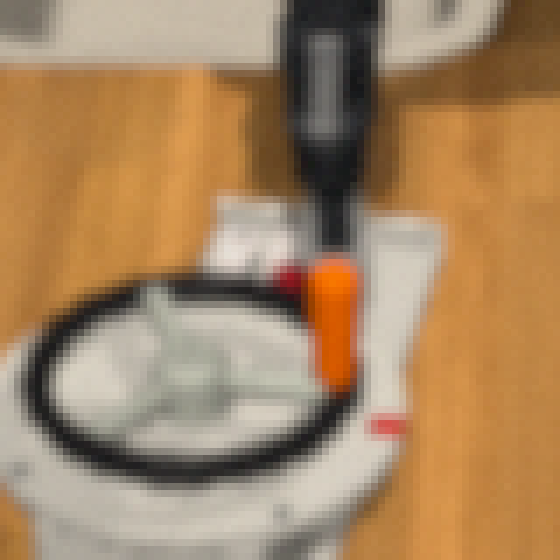

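The crop shows the dark finger ending at about (335,250), just above and behind the handle top at (335,262), so the true tip is hidden there. The grey patch under the finger in the earlier frame is unclear, so I'll compare numerically.

```bash
python3 - <<'E'
from h import *
a=cv2.imread("pics/side0.png"); w=cv2.resize(cv2.imread("pics/w1s.png"),(160,160),interpolation=cv2.INTER_AREA)
g0=cv2.cvtColor(a[180:340,240:400],cv2.COLOR_BGR2GRAY).astype(int); g1=cv2.cvtColor(w,cv2.COLOR_BGR2GRAY).astype(int)
print("cols 302..322"); 
for r in range(256,280): print(r,g0[r-180,62:82].tolist(),"|",g1[r-180,62:82].tolist())
E
```

```text
cols 302..322
256 [195, 196, 189, 174, 171, 188, 205, 211, 209, 208, 209, 212, 214, 214, 207, 203, 197, 195, 201, 197] | [218, 208, 172, 124, 84, 59, 41, 29, 22, 22, 28, 44, 72, 108, 146, 175, 192, 198, 205, 200]
257 [187, 189, 180, 157, 154, 182, 194, 186, 173, 167, 169, 182, 196, 196, 184, 177, 180, 187, 191, 178] | [210, 201, 170, 130, 98, 75, 52, 32, 25, 28, 35, 53, 78, 110, 143, 169, 184, 192, 195, 184]
258 [154, 157, 150, 135, 145, 168, 169, 147, 123, 109, 117, 138, 163, 166, 156, 150, 152, 159, 163, 153] | [172, 168, 146, 120, 102, 87, 62, 42, 33, 34, 44, 65, 90, 112, 135, 152, 162, 170, 171, 163]
259 [101, 106, 100, 97, 119, 136, 130, 105, 83, 70, 79, 100, 128, 138, 137, 133, 133, 138, 138, 137] | [119, 117, 105, 96, 98, 90, 68, 46, 37, 38, 52, 77, 105, 124, 136, 142, 146, 150, 151, 148]
260 [56, 57, 52, 56, 73, 87, 81, 66, 54, 56, 61, 78, 102, 123, 133, 133, 133, 127, 123, 126] | [67, 66, 63, 70, 88, 89, 70, 48, 36, 41, 57, 86, 117, 133, 139, 141, 141, 138, 136, 139]
261 [37, 34, 30, 32, 38, 42, 43, 39, 45, 46, 51, 65, 93, 117, 127, 130, 129, 121, 115, 122] | [49, 44, 44, 60
[... 2996 characters left out ...]
, 119] | [136, 149, 159, 164, 164, 165, 166, 166, 168, 168, 169, 167, 157, 139, 108, 75, 55, 52, 75, 122]
277 [129, 143, 156, 159, 158, 157, 158, 160, 161, 163, 162, 151, 132, 109, 76, 44, 32, 39, 79, 133] | [145, 165, 179, 183, 182, 182, 183, 181, 178, 174, 167, 156, 137, 112, 80, 52, 40, 51, 87, 136]
278 [147, 163, 175, 179, 179, 177, 177, 176, 175, 175, 169, 150, 118, 82, 51, 29, 33, 65, 115, 160] | [163, 184, 198, 203, 203, 202, 200, 199, 196, 186, 172, 151, 120, 86, 55, 37, 43, 72, 118, 159]
279 [163, 175, 181, 182, 183, 184, 181, 181, 180, 172, 157, 132, 100, 59, 32, 30, 57, 106, 154, 181] | [174, 191, 202, 207, 206, 207, 205, 203, 197, 183, 160, 133, 99, 67, 43, 39, 64, 107, 153, 180]
```

The dark finger ends at row 265.5, with its shadow below, so the tip really is about 35 mm above the reported z. I'll lower 14 mm to a true height of about 0.129 and push about an eighth of a turn.

>>> play_rows(
  steps=[
    [[0,0,7,0,0,0],[0,0,14,0,0,0],[-1,-8,14,0,0,0],[-3,-15,14,0,0,0],[-5,-23,14,0,0,0],[-5,-30,14,0,0,0],[-4,-38,14,0,0,0],[-3,-45,14,0,0,0],[-1,-52,14,0,0,0],[3,-59,14,0,0,0],[3,-59,14,0,0,0]],
  ],
)

```text
time: 6.22
tool_pos: [0.5155, 0.0142, 0.095]
tool_rot: [-0.001, 1.0, 0.001, -0.0]
contact_force: [0.2, -0.2, 0.0]
gripper_width: -0.001
grasp_force: 0.0
```

```bash
python3 -c "
from h import *
wheel('w4')
tip((307,310,313,316),range(258,276,3))
plan(np.arange(144,144-7*12,-7))"
```

```text
blob 4 [285, 188, 4, 2] r 0.0775 turn 197.36711964366026
side [(99, [305, 266, 7, 18], [308.0, 273.7])]
[0.5153 0.0129 0.0949]
258 [[0.5518, -0.212, 0.0157], [0.522, 0.0611, 0.2022], [0.5149, 0.0586, 0.2007], [0.5074, 0.0621, 0.2032]]
261 [[0.5398, -0.0632, 0.1073], [0.5231, 0.0481, 0.1844], [0.516, 0.0442, 0.1819], [0.5086, 0.0442, 0.182]]
264 [[0.5399, -0.062, 0.0981], [0.5257, 0.0164, 0.1532], [0.5174, 0.0254, 0.1597], [0.5097, 0.0278, 0.1615]]
267 [[0.5319, 0.0365, 0.1579], [0.5248, 0.0311, 0.1542], [0.5177, 0.0232, 0.1488], [0.51, 0.024, 0.1495]]
270 [[0.5321, 0.0365, 0.1486], [0.5247, 0.035, 0.1477], [0.5175, 0.0296, 0.1441], [0.5099, 0.0282, 0.1432]]
273 [[0.5323, 0.0378, 0.1403], [0.5249, 0.0351, 0.1384], [0.5221, -0.036, 0.0869], [0.5139, -0.0355, 0.0875]]
t 6.3667 pos [0.5153 0.0129 0.0949] f [-0.5  0.2 -0.2]
[3, -6],[8, -12],[13, -17],[19, -22],[26, -25],[32, -28],[40, -30],[47, -31],[54, -31],[62, -31],[69, -29],[76, -27],
```

View pics/w4s.png

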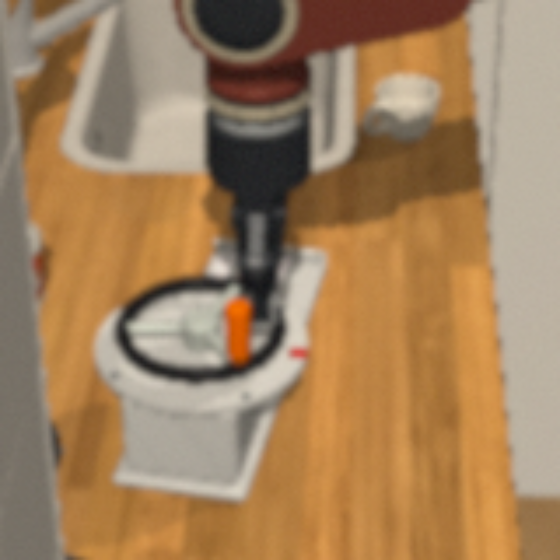

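Contact now works: the handle has moved to (237,330) in the crop, with the finger right behind it at (258,300). I'll carry on round.

>>> play_rows(
  steps=[
    [[3,-6,2,0,0,0],[8,-12,4,0,0,0],[13,-17,5,0,0,0],[19,-22,5,0,0,0],[26,-25,5,0,0,0],[32,-28,5,0,0,0],[40,-30,5,0,0,0],[47,-31,5,0,0,0],[54,-31,5,0,0,0],[62,-31,5,0,0,0],[69,-29,5,0,0,0],[76,-27,5,0,0,0]],
  ],
)

```text
time: 7.37
tool_pos: [0.5916, 0.0392, 0.0899]
tool_rot: [0.0, 1.0, -0.0, -0.001]
contact_force: [-3.5, -0.3, -0.4]
gripper_width: -0.003
grasp_force: 1.7
```

```bash
cat >> h.py <<'E'
def ang():
    im,_=vision.grab_frame("side")
    for a,bb,c in blobs(im,(5,180,120),(18,255,255),(270,225,345,310)):
        h=ray("side",c,.1335)[:2]-A; print("side",a,bb,"r",np.hypot(*h).round(4),"turn",((170-np.degrees(np.arctan2(h[1],h[0])))%360).round(1))
    im,_=vision.grab_frame("top")
    for a,bb,c in blobs(im,(6,170,100),(18,255,255),(240,195,310,260)):
        h=ray("top",c,.153)[:2]-A; print("top",a,bb,"r",np.hypot(*h).round(4),"turn",((170-np.degrees(np.arctan2(h[1],h[0])))%360).round(1))
    for n,lo,hi in(("red",(172,150,50),(180,255,255)),("blue",(100,120,30),(130,255,255))):
        for a,bb,c in blobs(im,lo,hi,(300,205,375,260)):
            p=ray("top",c,.043)[:2]-A; print(n,a,np.hypot(*p).round(4))
E
python3 -c "
from h import *
ang()
plan(np.arange(60,60-7*13,-7))"
```

```text
side 43 [275, 265, 6, 17] r 0.0669 turn 117.9
red 90 0.1718
blue 90 0.1313
t 7.4667 pos [0.5928 0.0391 0.0903] f [0.4 0.2 0.2]
[5, 3],[11, 7],[17, 12],[22, 17],[26, 23],[30, 30],[33, 37],[35, 44],[36, 51],[36, 59],[35, 66],[33, 74],[30, 81],
```

>>> play_rows(
  steps=[
    [[5,3,0,0,0,0],[11,7,0,0,0,0],[17,12,0,0,0,0],[22,17,0,0,0,0],[26,23,0,0,0,0],[30,30,0,0,0,0],[33,37,0,0,0,0],[35,44,0,0,0,0],[36,51,0,0,0,0],[36,59,0,0,0,0],[35,66,0,0,0,0],[33,74,0,0,0,0]],
  ],
)

```text
time: 8.47
tool_pos: [0.6247, -0.0354, 0.0904]
tool_rot: [0.0, 1.0, -0.0, 0.001]
contact_force: [1.7, 2.2, -1.3]
gripper_width: 0.001
grasp_force: 0.9
```

```bash
python3 -c "
from h import *
ang()
plan(np.arange(-24,-24-7*13,-7))"
```

```text
side 122 [278, 246, 8, 20] r 0.0532 turn 213.2
red 94 0.1804
blue 95 0.1401
t 8.5667 pos [ 0.6241 -0.0362  0.0903] f [ 0.8 -0.4  0. ]
[-1, 5],[-4, 12],[-8, 18],[-13, 24],[-19, 28],[-25, 33],[-32, 36],[-39, 39],[-46, 40],[-53, 41],[-61, 41],[-68, 40],[-75, 38],
```

>>> play_rows(
  steps=[
    [[-1,5,0,0,0,0],[-4,12,0,0,0,0],[-8,18,0,0,0,0],[-13,24,0,0,0,0],[-19,28,0,0,0,0],[-25,33,0,0,0,0],[-32,36,0,0,0,0],[-39,39,0,0,0,0],[-46,40,0,0,0,0],[-53,41,0,0,0,0]],
  ],
)

```text
time: 9.4
tool_pos: [0.5706, -0.0755, 0.0902]
tool_rot: [-0.0, 1.0, -0.0, 0.0]
contact_force: [1.8, 2.1, -0.1]
gripper_width: -0.0
grasp_force: 1.0
```

```bash
python3 -c "
from h import *
ang()
plan(np.arange(-94,-94-7*13,-7))"
```

```text
side 106 [300, 243, 8, 18] r 0.0594 turn 277.2
top 18 [291, 224, 7, 4] r 0.0591 turn 283.3
red 95 0.1879
blue 94 0.1475
t 9.5 pos [ 0.5698 -0.0757  0.0899] f [ 0.1 -0.8 -0.6]
[-7, 2],[-14, 1],[-21, -1],[-28, -4],[-35, -7],[-41, -12],[-46, -17],[-51, -22],[-55, -29],[-58, -35],[-61, -42],[-63, -50],[-63, -57],
```

>>> play_rows(
  steps=[
    [[-7,2,0,0,0,0],[-14,1,0,0,0,0],[-21,-1,0,0,0,0],[-28,-4,0,0,0,0],[-35,-7,0,0,0,0],[-41,-12,0,0,0,0],[-46,-17,0,0,0,0],[-51,-22,0,0,0,0],[-51,-22,0,0,0,0]],
  ],
)

```text
time: 10.25
tool_pos: [0.5186, -0.0524, 0.0897]
tool_rot: [-0.0, 1.0, 0.0, -0.001]
contact_force: [1.0, 0.4, 0.0]
gripper_width: 0.001
grasp_force: 0.0
```

```bash
python3 -c "
from h import *
ang()
plan(np.arange(-147,-147-4*8,-4))"
```

```text
side 106 [314, 252, 7, 19] r 0.0586 turn 337.4
red 92 0.1943
blue 97 0.1537
t 10.35 pos [ 0.5194 -0.053   0.0897] f [-0.  -0.1 -0.2]
[-3, -3],[-5, -7],[-7, -11],[-9, -15],[-10, -19],[-11, -23],[-12, -27],[-13, -31],
```

>>> play_rows(
  steps=[
    [[-3,-3,0,0,0,0],[-5,-7,0,0,0,0],[-7,-11,0,0,0,0],[-9,-15,0,0,0,0],[-10,-18,0,0,0,0],[-10,-18,0,0,0,0]],
  ],
)

```text
time: 10.85
tool_pos: [0.5099, -0.0347, 0.09]
tool_rot: [-0.0, 1.0, 0.0, -0.0]
contact_force: [-0.7, -0.7, 0.3]
gripper_width: -0.002
grasp_force: 0.0
```

```bash
python3 -c "
from h import *
ang()
wheel('w9')
plan(np.arange(-163,-163-3*5,-3))"
```

```text
side 102 [314, 256, 7, 19] r 0.0596 turn 355.4
red 95 0.1959
blue 94 0.1556
blob 4 [285, 188, 4, 2] r 0.0775 turn 197.36711964366026
side [(103, [314, 255, 7, 20], [317.5, 264.2])]
t 11.05 pos [ 0.51   -0.0352  0.0899] f [ 0.3 -0.4 -0.8]
[-1, -1],[-2, -4],[-2, -7],[-3, -10],[-3, -13],
```

>>> play_rows(
  steps=[
    [[-1,-2,0,0,0,0],[-1,-4,0,0,0,0],[-1,-5,0,0,0,0],[-1,-5,0,0,0,0],[-1,0,0,0,0,0],[-1,8,0,0,0,0],[-1,16,0,0,0,0],[-1,22,0,0,0,0],[-1,22,-15,0,0,0],[-1,22,-40,0,0,0],[-1,22,-70,0,0,0],[-1,22,-100,0,0,0]],
  ],
)

```text
time: 12.05
tool_pos: [0.5085, -0.0581, 0.1905]
tool_rot: [-0.0, 1.0, -0.001, -0.001]
contact_force: [0.5, 0.3, 0.6]
gripper_width: 0.004
grasp_force: 0.0
```

>>> play_rows(
  steps=[
    [[-20,20,-15,0,0,0],[-40,50,-15,0,0,0],[-55,85,-15,0,0,0],[-65,120,-15,0,0,0],[-75,155,-15,0,0,0],[-80,180,-15,0,0,0],[-85,200,-15,0,0,0],[-85,210,-15,0,0,0],[-85,210,-15,0,0,0]],
  ],
)

```text
time: 12.8
tool_pos: [0.4237, -0.2694, 0.205]
tool_rot: [-0.0, 1.0, -0.002, -0.0]
contact_force: [0.1, -0.1, 0.8]
gripper_width: -0.003
grasp_force: 0.0
```

```bash
python3 -c "
from h import *
ang()
wheel('w10')"
```

```text
side 94 [314, 258, 7, 18] r 0.06 turn 0.2
top 56 [264, 235, 10, 8] r 0.057 turn 358.5
red 98 0.1966
blue 94 0.1561
blob 56 [264, 235, 10, 8] r 0.057 turn 358.4585797950315
side [(95, [314, 258, 7, 18], [317.3, 265.4])]
```

View pics/w10.png

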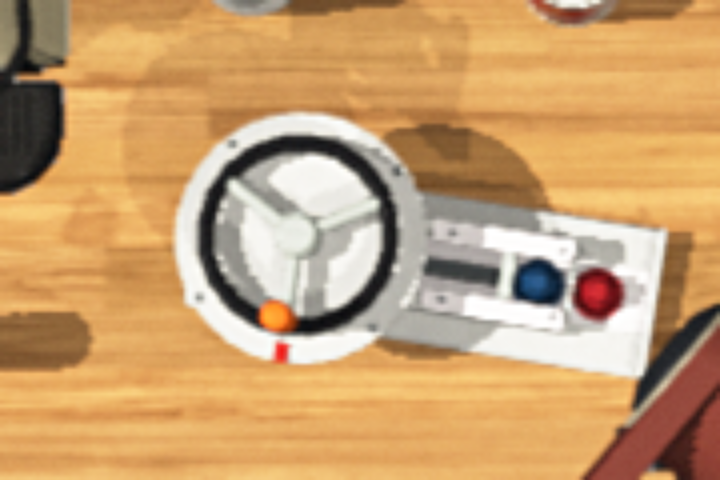

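The handle at (278,316) stands in line with the red mark at (281,352). The red capsule is out on the outlet floor at 197 mm, the blue one is at 156 mm, and the hand is clear.

```bash
python3 -c "
from h import *
print(order.job_done())"
```

```text
the job is handed in; nothing more can be done
None
```

I turned the wheel one full turn clockwise, took the hand clear and handed the job in. The handle is back within about 2° of the red mark, the red capsule is out at about 197 mm and the blue one sits just inside the mouth at about 156 mm; the hand-in gave no verdict.

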